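# Clear the overfilled tub and close it

### The job

The paint pot standing in the round blue tub sticks up past the white fill line, so the lid cannot seat. Take that pot out and stand it upright in the yellow tray, then put the blue lid on the tub so that it sits flat and fully home on the rim. Set both down rather than dropping them; everything else can stay as it is.

Things in the scene. Friction and masses are not known exactly. Their poses are not given: they have to be found in the camera images.
- tub: Open round blue tub, 140 mm across, fixed on the table. Origin: centre of its underside, z up. 132 mm wide inside, floor 4 mm thick; its rim is 36 mm and its white fill line 26 mm above the table. A black tape roll in it (57 mm wide, top at 23 mm) lies below the line and stays in.
- lid: Loose round blue lid, 156 mm wide, 0.15 kg, lying right way up. Origin: centre of its underside. Upward from there: tapered plug 9 mm deep (radius 46, then 56 mm), flange 5 mm thick, black grip knob 30 mm in diameter from 14 to 48 mm. Seated, the flange lies on the rim, the origin 27 mm above the tub's; the taper guides it in from 15 mm off centre. The small rusty tin lid is another thing.
- pot: Paint pot standing in the tub: white flip cap smeared olive green, 61 mm tall, 0.09 kg; its top 29 mm show above the rim. Origin: centre of its underside, z up. Body round, 42 mm wide; cap 44 mm wide along the pot's y, with a tab out to 28 mm along its +x, so grip across y. It stands 27 mm off the tub's centre, y roughly along the wall. The like pots on the table (cap smeared red-brown; black cap) are not meant.
- tray: Square yellow tray, 126 x 126 mm outside, wall 14 mm high and 3 mm thick, floor 3 mm thick, fixed on the table, empty. Origin: centre of its underside; x and y along its sides, z up.
Things that resemble listed ones, but are neither listed nor needed, are in the scene too. Leave any turquoise look-alike of the pot alone.

How it is judged (in metres and radians):
At the end, for the whole second after the job is handed in: Lid seated on the tub: within 15 mm of its centre, flat to 3 degrees, origin 20 to 31 mm above the tub's. Pot standing in the tray: centre within 45 mm of the tray's along each side, base at most 10 mm above the tray's underside, upright to 10 degrees. Both at rest (horizontal distance between lid and tub below 0.015 m and z of lid in the frame of tub between 0.02 and 0.031 m and angle between lid's own z axis and vertical below 0.06 rad and linear speed of each of lid, pot below 0.02 m/s and x of pot in the frame of tray between -0.045 and 0.045 m and y of pot in the frame of tray between -0.045 and 0.045 m and z of pot in the frame of tray below 0.01 m and angle between pot's own z axis and vertical below 0.17 rad); the robot touches nothing.
It fails at once if the pot is let fall from more than about 7 cm above the table (in the air with nothing touching it) (height (world z) of pot above 0.07 m and contact force between pot and anything else below 0.02 N).
It fails at once if the lid is let fall from more than about 9 cm above the table (in the air with nothing touching it) (height (world z) of lid above 0.09 m and contact force between lid and anything else below 0.02 N).
It also fails if it takes over 72 s, if anything falls off the work surface, if the arm or the gripper's body presses on something with over 40 N, if the wrist force passes 120 N, or if a joint passes its speed limit or range.

### The arm

A 6-joint arm with a two-finger parallel gripper is mounted at the origin on a cart in front of the work surface, level with it; the furniture and walls round the work are solid. World frame = base frame: x ahead of the robot, y to its left, z up, the work surface at z = 0. Lengths are in mm, angles in degrees, forces in N, time in s.
With the tool pointing down it reaches from about 300 to 850 mm from the base axis. Payload 4.2 kg.
Tool frame: the origin (TCP) lies at the very end of the fingers, on their centre line; the grasp point (between the pads) lies 19 mm behind it (hold_point_z is the z of the grasp point in the tool frame, in mm); z points along the fingers, y is the direction in which the jaws open and shut (so a half turn about z gives the same grasp; the last joint's range is limited). The gripper opens to 91 mm and grips with 3 to 60 N. Pads are 32 mm wide; open, the fingers measure 118 mm over their backs; the gripper's body (76 mm by 178 mm) begins 60 mm behind the grasp point.
Start: joints at [-67.093, 18.312, 89.639, -0, 72.044, -1.146], TCP at [234.362, -525.088, 213.976] pointing down, gripper open.
Joint ranges: [-177.97, 177.97], [-48.28, 115.42], [12.27, 149.76], [-77.06, 257.06], [2.81, 150.46], [-146.56, 146.56]. Speed limits (degrees/s): [147.25, 147.25, 180, 180, 180, 180].

### API

Orientations are given as [roll, pitch, yaw] about the fixed x, y, z axes, in that order (R = Rz(yaw) Ry(pitch) Rx(roll)).
In Python, from workcell import state, grab_frame, job_done, hold_point_z gives the robot as it stands. The module is installed in compiled form; this text tells all that it offers.
- The arm moves only by the shell command python3 -m creep 'ROWS' [FORCE]. ROWS is JSON, a list of rows, each a list of 7 numbers: the closure, from 0 (fully open) to 1 (shut), then the shift along the tool's x, y, z in mm, then the turn, a rotation vector about the tool's x, y, z in degrees. A call has 1 to 5 rows; each row shifts and turns the commanded pose from where the row before left it, along the tool's axes as they then stand; what a row does not reach is not made up. A row lasts 1/8 s, in which the tool goes at most 62.5 mm and 10.7 degrees, less where a joint would pass 70% of its speed; a pose out of reach is approached as far as the arm can. A call is refused whole if a number of a shift passes 62.5 or a number of a turn 10.7, either way. A call with a gripper value outside its range is refused whole. The fingers move at their own pace and stop on an object; FORCE is the grip in N (left out, the last holds). Time passes only in rows, so rows that do not move let the fingers close. It gives the time, the measured TCP pose, the force and the opening at its end, in the units of the state.
- state(): the state, without advancing time (a new reading comes with each control period).
- grab_frame(name): name is "scene" or "top" or "wrist"; returns a dict with "frame" (384x512x3 uint8, red, green, blue), "fx", "fy", "cx", "cy" (pixels), "view" (4x4, takes a point from world to camera coordinates). Camera axes: x right, y down, z forward; pixel columns grow to the right and rows downward; lengths in mm; the calibration is good to about 2 mm. A picture is of the moment at which its call begins. There is no depth.
- job_done(): hands the job in, once; it reports no verdict.
The state is a dict: "time_s": time; "qpos": joint angles; "qvel": joint speeds; "effort": joint torques, N m; "ee_pos": TCP position; "ee_rot": TCP orientation; "force": force on the tool from outside, world axes, zero at the start; "torque": the same for the moment, N m; "gripper_width": finger opening in mm.
Only numpy, scipy, OpenCV 4.12 (cv2) and the standard library are available. Lean on these libraries where they do the work, as an engineer would, in place of code of your own. Each camera call takes 0.05 s, during which the arm holds its last target.

## Working session

There is one attempt and no reset: what is moved stays moved. The work goes in short steps, Python scripts to look and compute and a shell command to move; the robot and the scene stay as the last step left them, time stands still between calls to the robot, and variables do not carry over. Pictures are saved under pics/ and viewed, and the job is handed in when it is done.

```bash
mkdir -p pics; cat > h.py <<'E'
import numpy as np,cv2
from workcell import state,grab_frame,hold_point_z
def ray(f,u,v):
    V=np.array(f["view"]);R=V[:3,:3];t=V[:3,3]
    d=R.T@np.array([(u-f["cx"])/f["fx"],(v-f["cy"])/f["fy"],1]);return -R.T@t,d
def onz(f,u,v,z):
    c,d=ray(f,u,v);return c+d*(z-c[2])/d[2]
def proj(f,p):
    V=np.array(f["view"]);q=V[:3,:3]@np.array(p)+V[:3,3];return f["fx"]*q[0]/q[2]+f["cx"],f["fy"]*q[1]/q[2]+f["cy"]
E
python3 - <<'E'
from h import *
import pickle
for n in ("scene","top","wrist"):
    f=grab_frame(n);pickle.dump(f,open(n+".pkl","wb"));cv2.imwrite(f"pics/{n}0.png",cv2.resize(f["frame"][:,:,::-1],None,fx=1.5,fy=1.5,interpolation=cv2.INTER_CUBIC))
    print(n,f["fx"],ray(f,0,0)[0])
s=state();print(s,hold_point_z)
E
```

```text
scene 442.4881776619982 [-239.89514956  494.45729079  620.35707115]
top 385.8088291286209 [436.10077414  87.75094324 977.80341678]
wrist 330.45274131933064 [ 306.55021975 -492.25094825  384.37575949]
{'time_s': 0.15, 'qpos': array([-6.70941642e+01,  1.83420278e+01,  8.96892723e+01, -2.22769669e-03,
        7.20437215e+01, -1.14630761e+00]), 'qvel': array([ 0.04413203, -0.16722034, -0.22600465,  0.14163487,  0.00063636,
        0.0892224 ]), 'effort': array([ 3.25830933e-04, -4.12770367e+01, -2.32155240e+01,  7.27663119e-02,
        4.33803338e-02, -1.05757047e-04]), 'ee_pos': array([ 234.19245657, -524.73915357,  213.33274293]), 'ee_rot': array([-1.79924951e+02,  6.17019074e-04,  2.40528319e+01]), 'force': array([-0.14037589, -0.39779576, -0.11678162]), 'torque': array([0.05508566, 0.02562972, 0.00600479]), 'gripper_width': 91.04266493616599} -18.8
```

View pics/scene0.png

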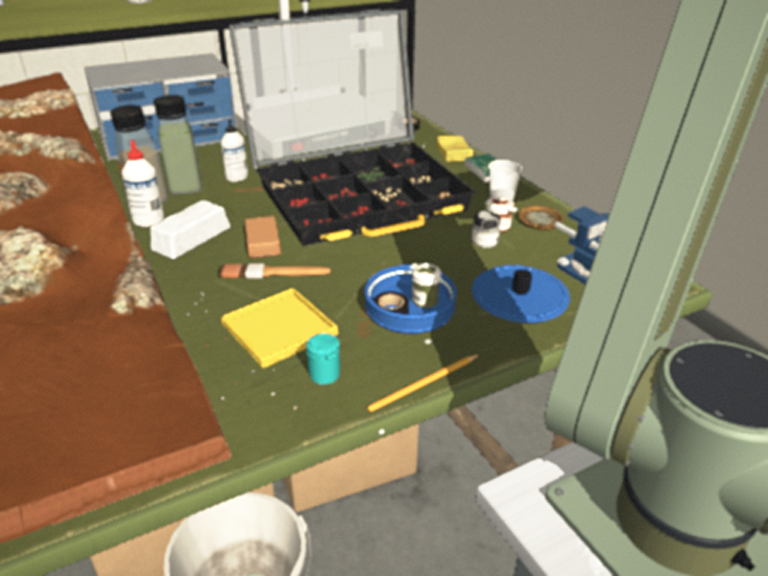

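View pics/top0.png

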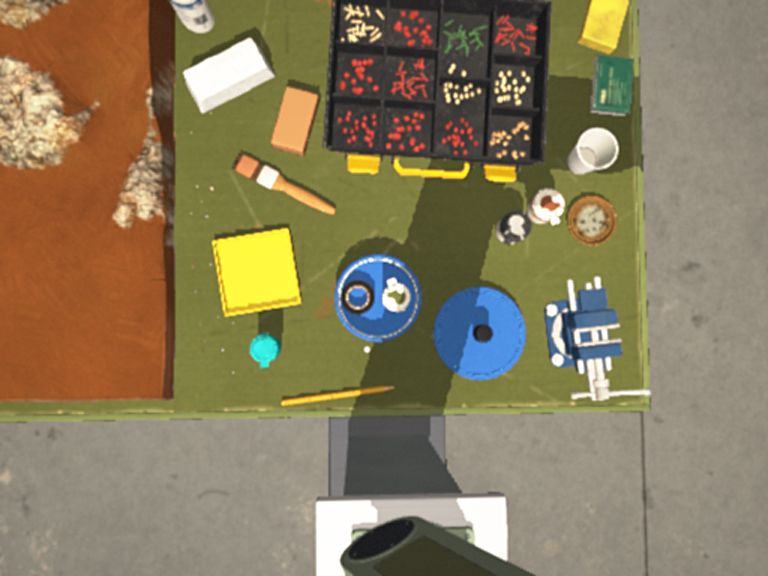

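View pics/wrist0.png

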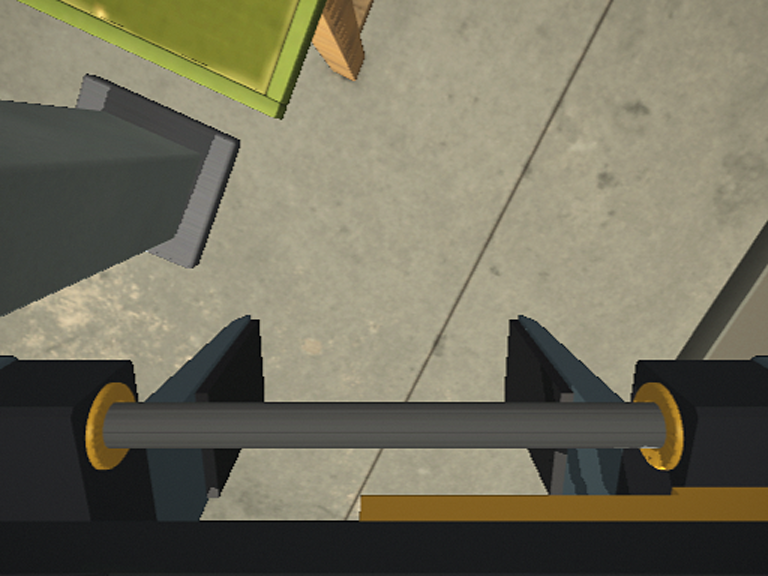

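The top view (768x576 scale) shows what could be taken for the pot: 
- the cap in the tub at (397,293)
- the black cap at (514,226)
- the red-brown cap at (546,206)
- the turquoise look-alike at (264,348)
- the white cup at (593,150)

By the description I choose the one in the tub. The lid is at (480,333), the rusty tin at (592,219) and the tray at (257,271).

```bash
cat > m.py <<'E'
from h import *
import pickle
f=pickle.load(open("top.pkl","rb"));im=f["frame"];hsv=cv2.cvtColor(im,cv2.COLOR_RGB2HSV)
blue=cv2.inRange(hsv,(98,120,50),(118,255,255))
n,l,st,c=cv2.connectedComponentsWithStats(blue)
for i in range(1,n):
    if st[i,4]>300:
        pts=cv2.findContours((l==i).astype('uint8'),cv2.RETR_EXTERNAL,cv2.CHAIN_APPROX_NONE)[0][0]
        (u,v),r=cv2.minEnclosingCircle(pts);e=cv2.fitEllipse(pts)
        print("blue",st[i],u,v,r,e)
        for z in (14,36): print(z,onz(f,*e[0],z)[:2], e[1][0]*(978-z)/385.8,e[1][1]*(978-z)/385.8)
y=cv2.inRange(hsv,(22,150,120),(32,255,255))
n,l,st,c=cv2.connectedComponentsWithStats(y)
i=max((i for i in range(1,n) if 140<c[i][0]<205 and 140<c[i][1]<220),key=lambda i:st[i,4])
pts=cv2.findContours((l==i).astype('uint8'),cv2.RETR_EXTERNAL,cv2.CHAIN_APPROX_NONE)[0][0]
b=cv2.minAreaRect(pts);print("tray",st[i],b,onz(f,*b[0],10))
for p in cv2.boxPoints(b): print(onz(f,*p,14))
knob=cv2.inRange(hsv,(0,0,0),(179,255,45))[205:240,300:345];m=cv2.moments(knob,True);print("knob",m['m00'],onz(f,300+m['m10']/m['m00'],205+m['m01']/m['m00'],48))
cv2.imwrite("pics/crop.png",cv2.resize(im[160:240,210:300,::-1],None,fx=8,fy=7,interpolation=cv2.INTER_CUBIC)[:600])
s=pickle.load(open("scene.pkl","rb"))["frame"];cv2.imwrite("pics/crops.png",cv2.resize(s[165:230,235:315,::-1],None,fx=9,fy=9,interpolation=cv2.INTER_CUBIC))
E
python3 m.py
```

```text
blue [223 169  58  59 317] 251.4913787841797 198.01724243164062 29.091222763061523 ((251.53985595703125, 198.1024627685547), (56.77168655395508, 57.39032745361328), 155.5363311767578)
14 [485.50025577  52.54673603] 141.85563980822369 143.40144029363194
36 [484.37265176  53.35031542] 138.61827043500696 140.12879331597642
blue [ 228  174   49   50 1153] 251.55006408691406 198.31085205078125 24.731796264648438 ((252.74862670898438, 198.5467071533203), (46.75944900512695, 47.49409103393555), 12.71897029876709)
14 [484.35710828  49.53228161] 116.83802187906268 118.67367484892138
36 [483.25559802  50.40466963] 114.17159399385585 115.9653544685518
blue [ 289  191   61   62 2845] 319.56103515625 221.7559051513672 30.947669982910156 ((319.36456298828125, 221.74029541015625), (59.99223327636719, 60.79336166381836), 4.121432781219482)
14 [ 424.31372245 -117.39560702] 149.90283275898904 151.9046154585819
36 [ 424.58277642 -112.71288436] 146.48181375411585 148.43791261616613
blue [375 193  39  51 633] 389.71734619140625 218.65736389160156 28.445905685424805 ((394.21173095703125, 219.8075714111328), (36.99070739746094, 46.956275939941406), 23.718730926513672)
14 [ 426.84642159 -308.72578075] 92.42882823004754 117.32983412675873
36 [ 427.05766358 -299.67571123] 90.3194566314365 114.65218231058788
tray [ 141  152   60   60 2768] ((170.5270233154297, 181.1621551513672), (52.443275451660156, 52.93647384643555), 80.53767395019531) [530.04008028 254.27804055  10.        ]
[583.86938052 328.40942333  14.        ]
[605.01287824 199.31235168  14.        ]
[475.34535413 178.64740637  14.        ]
[455.13896051 307.25633709  14.        ]
knob 18.0 [ 428.0637963  -105.25674787   48.        ]
```

```bash
cat > m2.py <<'E'
from h import *
import pickle
f=pickle.load(open("top.pkl","rb"));im=f["frame"];hsv=cv2.cvtColor(im,cv2.COLOR_RGB2HSV)
sub=im[205:240,300:345].max(2);k=(sub<75).astype('uint8')
m=cv2.moments(k,True);print("knob",m['m00'],onz(f,300+m['m10']/m['m00'],205+m['m01']/m['m00'],48))
a=cv2.resize(im[160:240,210:300,::-1],(450,400),interpolation=cv2.INTER_CUBIC)
b=cv2.resize(im[190:254,285:357,::-1],(340,300),interpolation=cv2.INTER_CUBIC)
o=np.zeros((400,800,3),np.uint8);o[:,:450]=a;o[:300,460:]=b;cv2.imwrite("pics/crop2.png",o)
E
python3 m2.py
```

```text
knob 101.0 [ 425.19400087 -114.84565105   48.        ]
```

View pics/crops.png

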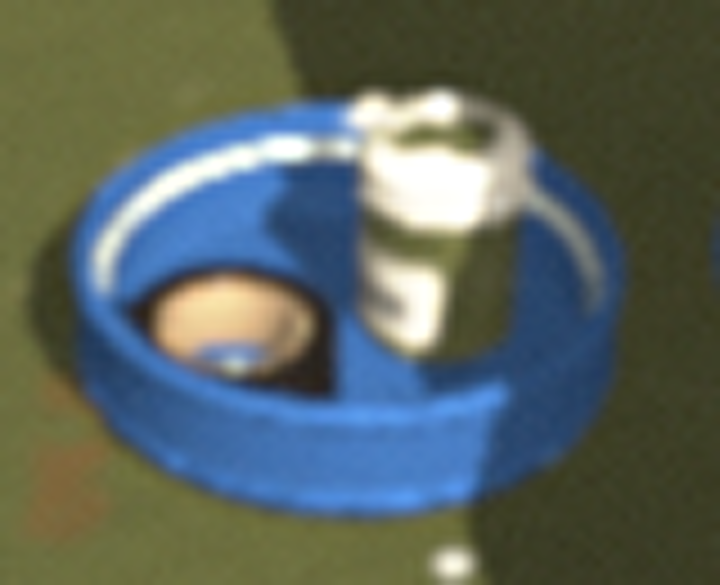

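```bash
true
```

```text
(no output)
```

View pics/crop2.png

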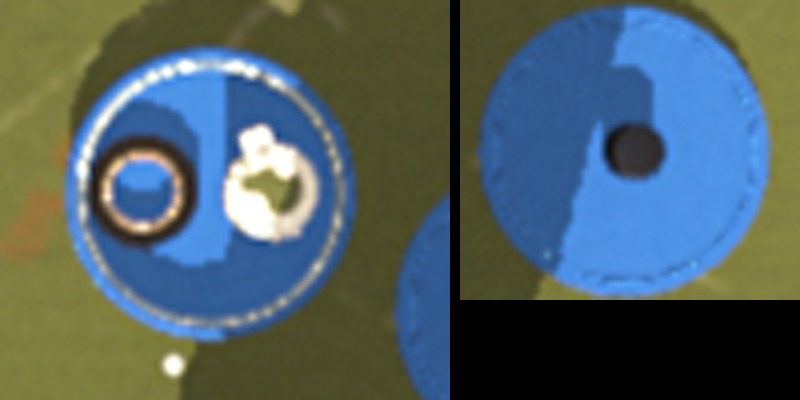

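The crop shows the chosen cap, white with an olive smear, at full-image pixel (264,199). Its tab points up and left. The lid's knob is at about (322,223). I'll hover with the wrist camera over the pot to measure it closely.

```bash
python3 -m creep '[[0,37.5,-40.7,0,0,0,0],[0,37.5,-40.7,0,0,0,0],[0,37.5,-40.7,0,0,0,0],[0,37.5,-40.7,0,0,0,0],[0,37.5,-40.7,0,0,0,0]]' && python3 -m creep '[[0,37.5,-40.7,0,0,0,0],[0,37.5,-40.7,0,0,0,0],[0,37.5,-40.7,0,0,0,0],[0,37.5,-40.7,0,0,0,0],[0,37.5,-40.7,0,0,0,0]]' && python3 -m creep '[[0,0,0,0,0,0,7.5],[0,0,0,0,0,0,0],[0,0,0,0,0,0,0]]'
python3 - <<'E'
from h import *
import pickle
f=grab_frame("wrist");pickle.dump(f,open("w1.pkl","wb"));cv2.imwrite("pics/w1.png",cv2.resize(f["frame"][:,:,::-1],None,fx=1.5,fy=1.5,interpolation=cv2.INTER_CUBIC))
print(f["view"],f["fx"],f["cx"],f["cy"],ray(f,0,0)[0])
E
```

```text
time_s: 0.78
ee_pos: [322.8, -261.1, 213.9]
ee_rot: [180.0, -0.0, 24.0]
force: [1.8, -0.2, 0.6]
gripper_width: 91.5
time_s: 1.4
ee_pos: [411.1, 1.2, 214.0]
ee_rot: [180.0, -0.0, 24.1]
force: [1.0, -0.7, 0.9]
gripper_width: 91.2
time_s: 1.78
ee_pos: [410.7, -1.0, 213.8]
ee_rot: [180.0, 0.0, 16.6]
force: [0.4, -0.6, -0.9]
gripper_width: 91.1
[[ 2.85593464e-01 -9.58350741e-01 -4.79721936e-04 -1.17536942e+02]
 [-9.20818907e-01 -2.74547431e-01  2.76976983e-01  3.47442024e+02]
 [-2.65572803e-01 -7.86610790e-02 -9.60876434e-01  5.00845570e+02]
 [ 0.00000000e+00  0.00000000e+00  0.00000000e+00  1.00000000e+00]] 330.45274131933064 255.84343448801874 189.45898136207737 [486.50992885  22.14475259 384.96087685]
```

View pics/w1.png

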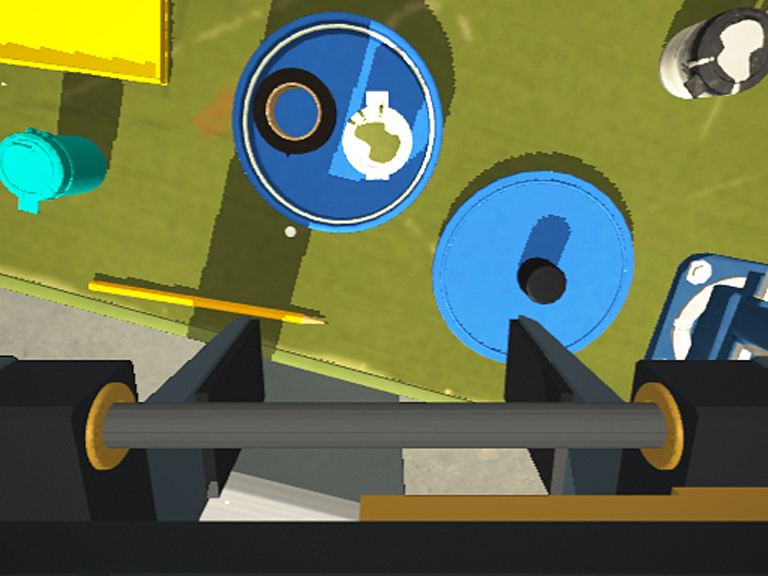

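The wrist view (768x576 scale) shows the pot's cap circle at about (377,143), with its tab at (377,100), straight along tool x. It is clear of the tape roll at (294,111). The lid's knob is at (545,283). Next I'll measure.

```bash
cat > m3.py <<'E'
from h import *
import pickle
f=pickle.load(open("w1.pkl","rb"));im=f["frame"];hsv=cv2.cvtColor(im,cv2.COLOR_RGB2HSV)
# cap
m=cv2.inRange(hsv,(0,0,150),(179,70,255));m[:55]=0;m[125:]=0;m[:,:222]=0;m[:,280:]=0
m=cv2.morphologyEx(m,cv2.MORPH_CLOSE,np.ones((9,9)))
n,l,st,c=cv2.connectedComponentsWithStats(m);i=1+np.argmax(st[1:,4])
mm=(l==i).astype('uint8')
rows=[(v,np.nonzero(mm[v])[0]) for v in range(55,125)]
for v,x in rows:
    if len(x): print(v,x.min(),x.max(),end='; ')
w=max(rows,key=lambda r:(r[1].max()-r[1].min()) if len(r[1]) else 0)
d=cv2.distanceTransform(mm,cv2.DIST_L2,5);_,mx,_,loc=cv2.minMaxLoc(d);print("\ncap",st[i],mx,loc,onz(f,loc[0],loc[1],65),"diam",2*mx*(385-65)/330/0.98)
k=(im.max(2)<70).astype('uint8');k[:165]=0;k[210:]=0;k[:,:340]=0;k[:,385:]=0
n,l,st,c=cv2.connectedComponentsWithStats(k);i=1+np.argmax(st[1:,4]);print("knobblob",st[i])
d=cv2.distanceTransform((l==i).astype('uint8'),cv2.DIST_L2,5);_,mx,_,loc=cv2.minMaxLoc(d);print(mx,loc,onz(f,*loc,48))
b=cv2.inRange(hsv,(98,100,40),(125,255,255))
n,l,st,c=cv2.connectedComponentsWithStats(b)
for i in range(1,n):
    if st[i,4]>800:
        p=cv2.findContours((l==i).astype('uint8'),cv2.RETR_EXTERNAL,cv2.CHAIN_APPROX_NONE)[0][0]
        p=p[p[:,0,1]<205]
        for z in (14,36):
            P=np.array([onz(f,*q[0],z)[:2] for q in p],np.float32)
            (cx,cy),r=cv2.minEnclosingCircle(P);print(st[i],z,cx,cy,r,np.hypot(*(P-[cx,cy]).T).min())
E
python3 m3.py
```

```text
61 244 258; 62 244 258; 63 244 258; 64 244 258; 65 244 258; 66 244 258; 67 244 258; 68 244 258; 69 244 258; 70 244 258; 71 244 258; 72 242 261; 73 241 263; 74 241 264; 75 237 265; 76 236 266; 77 235 268; 78 234 268; 79 234 269; 80 234 270; 81 234 270; 82 231 271; 83 231 272; 84 231 272; 85 230 272; 86 230 273; 87 229 273; 88 229 273; 89 229 274; 90 229 274; 91 229 274; 92 228 274; 93 228 274; 94 228 274; 95 228 274; 96 228 274; 97 229 274; 98 229 274; 99 229 273; 100 229 273; 101 229 273; 102 230 272; 103 231 272; 104 231 272; 105 231 271; 106 232 271; 107 233 271; 108 233 271; 109 234 268; 110 235 268; 111 236 267; 112 237 265; 113 238 264; 114 240 263; 115 242 261; 116 244 259; 117 244 259; 118 244 259; 119 244 258; 
cap [ 228   61   47   59 1423] 8.393799781799316 (251, 73) [503.06249484  31.86076097  65.        ] diam 16.611106556436496
knobblob [345 172  32  31 723]
12.599998474121094 (364, 188) [ 427.66845863 -114.81518448   48.        ]
[ 155    8  141  147 2840] 14 485.3983459472656 56.70311737060547 75.35115051269531 72.35729872918601
[ 155    8  141  147 2840] 36 485.46429443359375 54.653656005859375 70.88245391845703 68.06615667522986
[ 165   19  121  128 7733] 14 485.6497497558594 56.00010299682617 65.11917877197266 63.70688882238776
[ 165   19  121  128 7733] 36 485.7008056640625 53.99232482910156 61.25720977783203 59.928694090641606
[  288   113   135   129 12017] 14 426.4344482421875 -115.2676010131836 77.70074462890625 75.63300052100244
[  288   113   135   129 12017] 36 429.997314453125 -107.1182861328125 73.09263610839844 71.14749609250184
[ 430  169   82   71 3433] 14 451.4252624511719 -261.096435546875 41.49871826171875 5.075830465084488
[ 430  169   82   71 3433] 36 453.50604248046875 -244.29867553710938 39.037635803222656 4.774776660640364
```

```bash
python3 - <<'E'
from h import *
import pickle
f=pickle.load(open("w1.pkl","rb"))
p=onz(f,251.3,94.5,65);print(p,np.hypot(p[0]-485.3,p[1]-54),onz(f,251.3,61,63),onz(f,228,95,65),onz(f,275,95,65))
s=state();y=np.radians(s["ee_rot"][2]);D=p[:2]-[410.7,-1.0]
print(s["ee_pos"],D@[np.cos(y),np.sin(y)],D@[np.sin(y),-np.cos(y)])
E
```

```text
[485.00533108  26.26839106  65.        ] 27.733174435098274 [513.16259643  34.57132177  63.        ] [478.38084487  46.93125006  65.        ] [490.87729169   4.99775413  65.        ]
[410.68503423  -1.18632618 213.86768174] 78.99488489489445 -4.965434332718004
```

The checks agree. The pot is 27.7 mm from the tub centre (given 27), its tab reaches 29 mm and the cap is 44 mm wide. I'll grip the cap just above the rim.

```bash
python3 -m creep '[[0.3,39.5,-2.5,0,0,0,0],[0.3,39.5,-2.5,0,0,0,0],[0.3,0,0,40,0,0,0],[0.3,0,0,40,0,0,0],[0.3,0,0,40,0,0,0]]' 20 && python3 -m creep '[[0.3,0,0,20,0,0,0],[0.3,0,0,0,0,0,0]]'
python3 - <<'E'
from h import *
o=[]
for n in ("wrist","scene"):
    f=grab_frame(n);o.append(f["frame"][:,:,::-1])
cv2.imwrite("pics/w2.png",np.hstack([cv2.resize(o[0],(400,300)),cv2.resize(o[1][130:280,180:380],(400,300))]))
E
```

```text
time_s: 2.45
ee_pos: [485.3, 25.8, 92.8]
ee_rot: [180.0, -0.0, 16.5]
force: [0.5, 0.1, 0.4]
gripper_width: 63.8
time_s: 2.7
ee_pos: [484.0, 25.9, 72.7]
ee_rot: [-179.9, 0.2, 16.5]
force: [-0.1, 0.6, 0.1]
gripper_width: 63.8
```

View pics/w2.png

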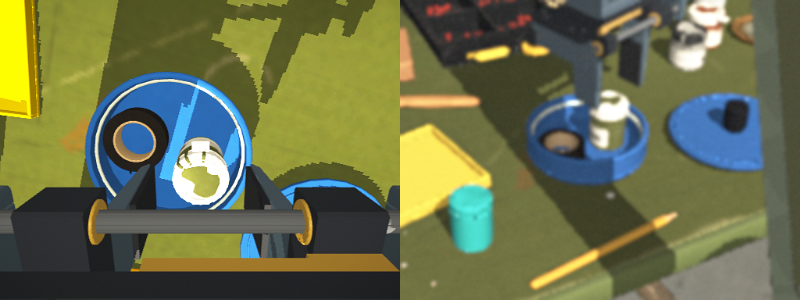

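The fingers straddle the cap: they stand at x=150 and x=250 in the left panel and the cap is at (201,183). Now I'll descend and close.

```bash
python3 -m creep '[[0.3,0,0,20,0,0,0],[0.3,0,0,12,0,0,0],[0.3,0,0,0,0,0,0],[1,0,0,0,0,0,0],[1,0,0,0,0,0,0]]' 20 && python3 -m creep '[[1,0,0,0,0,0,0],[1,0,0,0,0,0,0],[1,0,0,0,0,0,0]]'
```

```text
time_s: 3.42
ee_pos: [485.8, 26.7, 42.6]
ee_rot: [180.0, -0.1, 16.6]
force: [0.2, 0.2, -0.5]
gripper_width: 46.7
time_s: 3.8
ee_pos: [485.8, 26.6, 42.4]
ee_rot: [180.0, -0.1, 16.6]
force: [-0.2, -0.8, 3.8]
gripper_width: 41.7
```

```bash
python3 -m creep '[[1,0,0,-15,0,0,0],[1,0,0,-20,0,0,0],[1,0,0,-20,0,0,0],[1,0,0,0,0,0,0]]'
python3 - <<'E'
from h import *
o=[]
for n in ("wrist","scene"):
    f=grab_frame(n);o.append(f["frame"][:,:,::-1])
cv2.imwrite("pics/w3.png",np.hstack([cv2.resize(o[0],(400,300)),cv2.resize(o[1][130:280,180:380],(400,300))]))
E
```

```text
time_s: 4.3
ee_pos: [485.9, 26.9, 97.7]
ee_rot: [180.0, -0.1, 16.6]
force: [-0.1, 0.8, -1.8]
gripper_width: 41.9
```

View pics/w3.png

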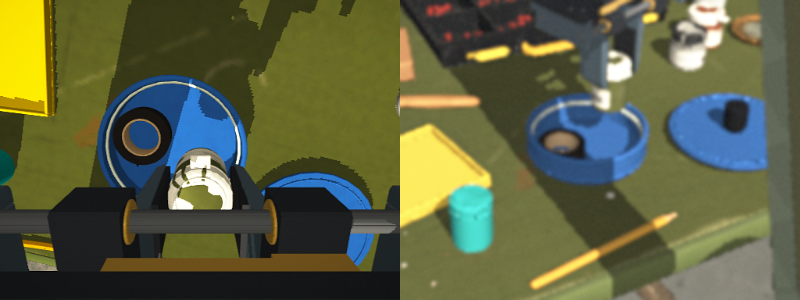

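The pot is out of the tub. It may lean slightly, so I'll zoom in.

```bash
python3 - <<'E'
from h import *
o=[]
for n in ("wrist","scene"):
    f=grab_frame(n);o.append(f["frame"][:,:,::-1])
    for z in (0,): 
        s=state()["ee_pos"]; print(n,[tuple(np.round(proj(f,[s[0],s[1],h]),1)) for h in (s[2]+24,s[2]-37)])
cv2.imwrite("pics/w4.png",np.hstack([cv2.resize(o[0][180:300,190:320],(390,360),interpolation=2),cv2.resize(o[1][130:220,250:350],(400,360),interpolation=2)]))
E
```

```text
wrist [(np.float64(257.0), np.float64(261.3)), (np.float64(256.7), np.float64(217.1))]
scene [(np.float64(285.1), np.float64(158.0)), (np.float64(284.0), np.float64(180.8))]
```

View pics/w4.png

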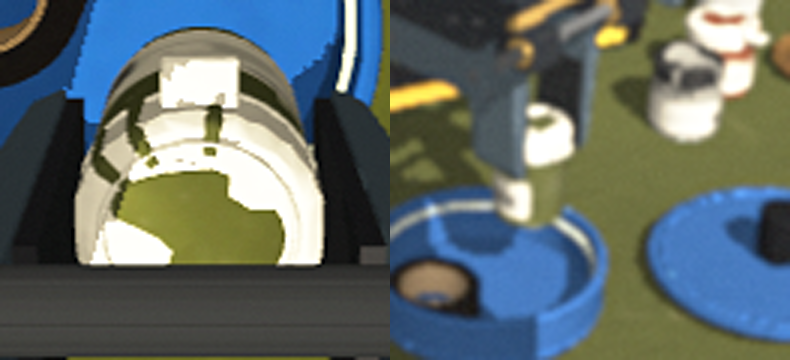

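The pot leans a few degrees at most: the cap's top is about 4 px off the predicted axis in the scene view. It will level on the tray floor. Now carrying it to the tray.

```bash
python3 -m creep '[[1,10.7,-20.5,0,0,0,0],[1,21.4,-41,0,0,0,0],[1,21.4,-41,0,0,0,0],[1,21.4,-41,0,0,0,0],[1,21.4,-41,0,0,0,0]]' && python3 -m creep '[[1,10.7,-20.5,0,0,0,0],[1,0,0,20,0,0,0],[1,0,0,10,0,0,0],[1,0,0,0,0,0,0]]'
python3 - <<'E'
from h import *
f=grab_frame("top");g=grab_frame("scene")
cv2.imwrite("pics/w5.png",np.hstack([cv2.resize(f["frame"][110:260,90:290,::-1],(400,300),interpolation=2),cv2.resize(g["frame"][150:270,130:290,::-1],(400,300),interpolation=2)]))
E
```

```text
time_s: 5.12
ee_pos: [524.6, 232.3, 95.7]
ee_rot: [180.0, 0.1, 16.6]
force: [0.8, -0.4, -1.0]
gripper_width: 41.7
time_s: 5.62
ee_pos: [528.5, 252.7, 65.8]
ee_rot: [180.0, 0.2, 16.5]
force: [1.0, -0.6, 0.1]
gripper_width: 41.7
```

View pics/w5.png

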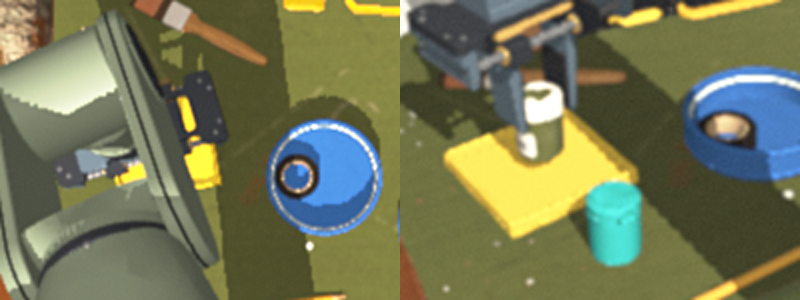

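The pot hangs over the middle of the tray (right panel, about (541,125)). I'll lower it and watch the force.

```bash
python3 -m creep '[[1,0,0,10,0,0,0],[1,0,0,6,0,0,0],[1,0,0,3,0,0,0],[1,0,0,0,0,0,0],[1,0,0,0,0,0,0]]' && python3 -m creep '[[1,0,0,2,0,0,0],[1,0,0,1.5,0,0,0],[1,0,0,0,0,0,0],[1,0,0,0,0,0,0]]'
```

```text
time_s: 6.35
ee_pos: [529.5, 253.8, 48.1]
ee_rot: [180.0, -0.0, 16.6]
force: [0.4, 0.0, -0.1]
gripper_width: 41.9
time_s: 6.85
ee_pos: [529.4, 253.7, 44.4]
ee_rot: [180.0, -0.0, 16.6]
force: [0.0, 0.4, -0.9]
gripper_width: 41.7
```

```bash
python3 -m creep '[[1,0,0,1,0,0,0],[1,0,0,1,0,0,0],[1,0,0,1,0,0,0],[1,0,0,0,0,0,0],[1,0,0,0,0,0,0]]'
python3 - <<'E'
from h import *
g=grab_frame("scene")
cv2.imwrite("pics/w6.png",cv2.resize(g["frame"][160:250,150:270,::-1],(800,600),interpolation=2))
E
```

```text
time_s: 7.48
ee_pos: [529.5, 253.7, 41.5]
ee_rot: [180.0, -0.0, 16.6]
force: [0.1, -0.5, -0.2]
gripper_width: 41.5
```

View pics/w6.png

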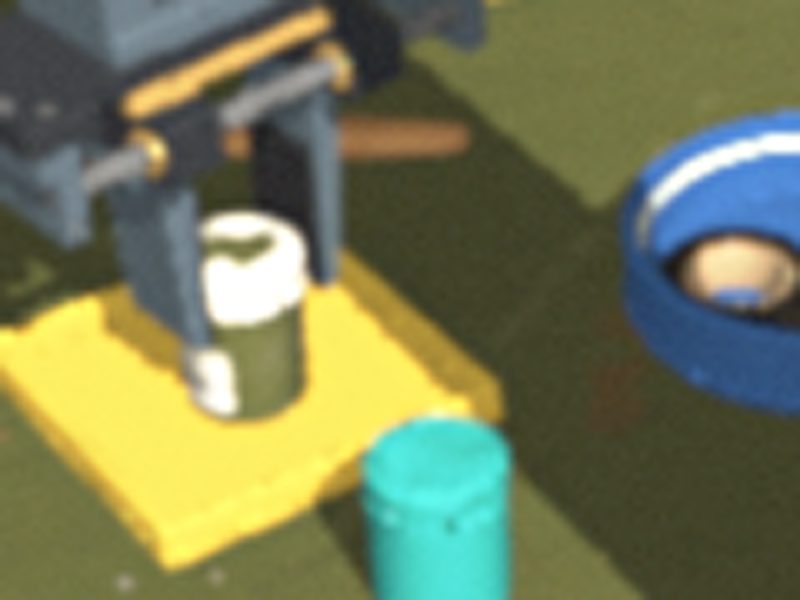

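The pot stands almost upright, with its base near the floor. No contact force shows yet, so I'll go on in 1 mm steps.

```bash
python3 -m creep '[[1,0,0,1,0,0,0],[1,0,0,0,0,0,0],[1,0,0,0,0,0,0]]'; python3 -m creep '[[1,0,0,1,0,0,0],[1,0,0,0,0,0,0],[1,0,0,0,0,0,0]]'
```

```text
time_s: 7.9
ee_pos: [529.7, 253.7, 41.4]
ee_rot: [180.0, -0.1, 16.6]
force: [-1.1, -1.6, 6.6]
gripper_width: 42.2
time_s: 8.28
ee_pos: [530.0, 253.8, 41.4]
ee_rot: [180.0, -0.1, 16.6]
force: [-2.2, -2.3, 10.7]
gripper_width: 41.8
```

Contact on the floor: 6.6 to 10.7 N upward at TCP z 41.4, as predicted. Releasing and rising.

```bash
python3 -m creep '[[0.6,0,0,-1,0,0,0],[0.3,0,0,0,0,0,0],[0.2,0,0,0,0,0,0],[0.2,0,0,0,0,0,0],[0.2,0,0,0,0,0,0]]' && python3 -m creep '[[0.2,0,0,-20,0,0,0],[0.2,0,0,-40,0,0,0],[0.2,0,0,-40,0,0,0],[0.2,0,0,-30,0,0,0],[0.2,0,0,0,0,0,0]]'
python3 - <<'E'
from h import *
g=grab_frame("scene");w=grab_frame("wrist")
cv2.imwrite("pics/w7.png",np.hstack([cv2.resize(g["frame"][160:250,150:270,::-1],(400,300),interpolation=2),cv2.resize(w["frame"][:,:,::-1],(400,300))]))
E
```

```text
time_s: 8.9
ee_pos: [529.3, 253.7, 40.2]
ee_rot: [180.0, 0.0, 16.6]
force: [0.6, 0.4, 0.8]
gripper_width: 72.6
time_s: 9.52
ee_pos: [530.8, 254.4, 172.9]
ee_rot: [-180.0, -0.3, 16.6]
force: [0.2, 0.4, 0.1]
gripper_width: 73.1
```

View pics/w7.png

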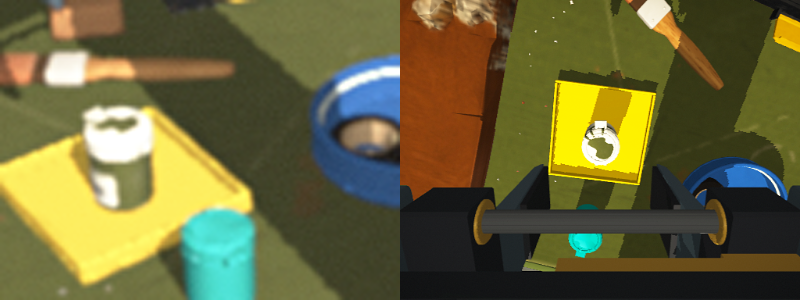

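The pot stands upright in the tray (right panel, cap at (600,147)). Now to the lid.

```bash
python3 -m creep '[[0.2,-14.6,23.2,0,0,0,0],[0.2,-29.2,46.3,0,0,0,0],[0.2,-29.2,46.3,0,0,0,0],[0.2,-29.2,46.3,0,0,0,0],[0.2,-29.2,46.3,0,0,0,0]]' && python3 -m creep '[[0.2,-29.2,46.3,0,0,0,0],[0.2,-29.2,46.3,0,0,0,0],[0.2,-14.6,23,0,0,0,0],[0.2,0,0,50,0,0,0],[0.2,0,0,0,0,0,0]]'
python3 - <<'E'
from h import *
w=grab_frame("wrist");g=grab_frame("scene");print(state()["ee_pos"])
cv2.imwrite("pics/w8.png",np.hstack([cv2.resize(w["frame"][:,:,::-1],(400,300)),cv2.resize(g["frame"][150:255,290:430,::-1],(400,300),interpolation=2)]))
E
```

```text
time_s: 10.25
ee_pos: [461.1, 15.0, 168.6]
ee_rot: [-180.0, 0.2, 16.6]
force: [0.2, 0.0, 0.3]
gripper_width: 73.4
time_s: 10.88
ee_pos: [421.8, -114.3, 116.8]
ee_rot: [-179.7, 0.5, 16.5]
force: [-0.4, 0.4, -0.2]
gripper_width: 72.8
[ 425.49905424 -114.83855348  120.12980112]
```

View pics/w8.png

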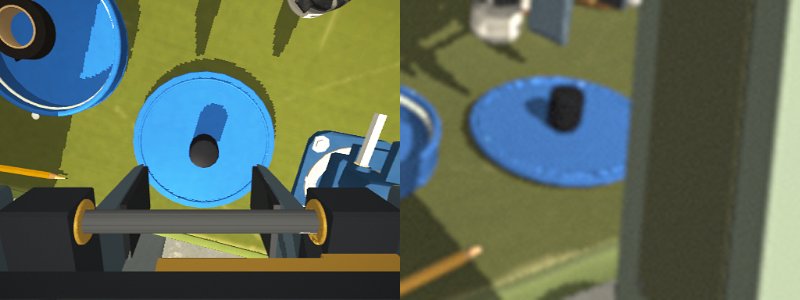

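The knob at (204,151) in the left panel lies between the fingers. Descending and gripping it.

```bash
python3 -m creep '[[0.2,0,0,40,0,0,0],[0.2,0,0,30,0,0,0],[0.2,0,0,20,0,0,0],[0.2,0,0,0,0,0,0],[0.2,0,0,0,0,0,0]]' 25
python3 - <<'E'
from h import *
w=grab_frame("wrist");print(state()["ee_pos"])
im=w["frame"];s=state()["ee_pos"]
print(proj(w,[s[0],s[1],48]))
cv2.imwrite("pics/w9.png",cv2.resize(im[150:300,150:350,::-1],(800,600),interpolation=2))
E
```

```text
time_s: 11.6
ee_pos: [427.2, -115.2, 31.8]
ee_rot: [179.9, -0.1, 16.6]
force: [0.6, -0.2, -0.1]
gripper_width: 73.0
[ 427.15358941 -115.29825365   31.83166963]
(np.float64(257.1532159736253), np.float64(253.87951914165043))
```

View pics/w9.png

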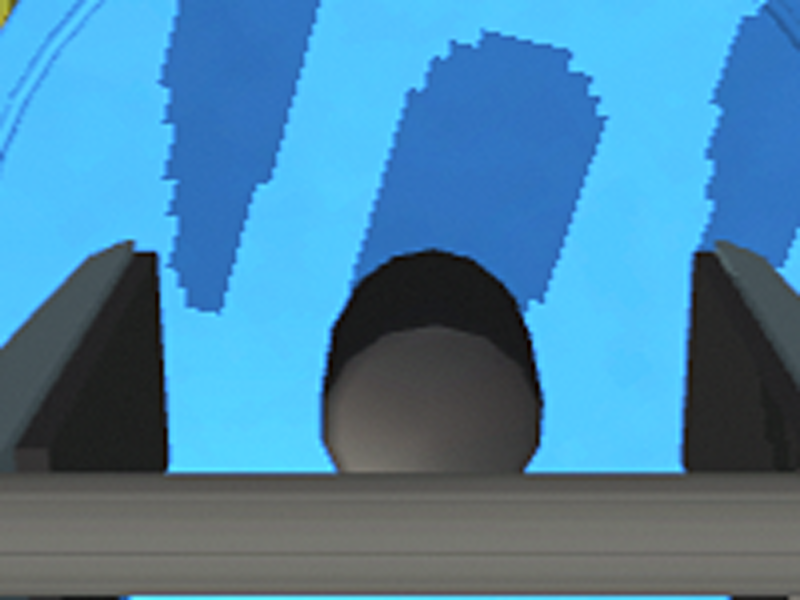

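The knob's top centre is at about (258,255) against a predicted (257,254), so it is aligned. I'll go down 12 mm and close.

```bash
python3 -m creep '[[0.2,0,0,8,0,0,0],[0.2,0,0,4,0,0,0],[0.2,0,0,0,0,0,0],[1,0,0,0,0,0,0],[1,0,0,0,0,0,0]]' 30 && python3 -m creep '[[1,0,0,0,0,0,0],[1,0,0,0,0,0,0],[1,0,0,0,0,0,0],[1,0,0,0,0,0,0]]' && python3 -m creep '[[1,0,0,-10,0,0,0],[1,0,0,-20,0,0,0],[1,0,0,-25,0,0,0],[1,0,0,0,0,0,0]]'
python3 - <<'E'
from h import *
w=grab_frame("wrist");g=grab_frame("scene");print(state()["ee_pos"])
cv2.imwrite("pics/w10.png",np.hstack([cv2.resize(w["frame"][:,:,::-1],(400,300)),cv2.resize(g["frame"][150:255,290:430,::-1],(400,300),interpolation=2)]))
E
```

```text
time_s: 12.28
ee_pos: [425.9, -115.2, 18.5]
ee_rot: [180.0, -0.0, 16.6]
force: [1.0, -0.1, 0.1]
gripper_width: 56.2
time_s: 12.78
ee_pos: [425.9, -115.2, 18.5]
ee_rot: [180.0, -0.0, 16.6]
force: [0.1, 0.1, 0.6]
gripper_width: 29.1
time_s: 13.28
ee_pos: [427.1, -115.5, 75.1]
ee_rot: [179.9, -0.2, 16.6]
force: [0.0, 0.7, -2.0]
gripper_width: 29.3
[ 425.32538102 -114.95635704   73.20179218]
```

View pics/w10.png

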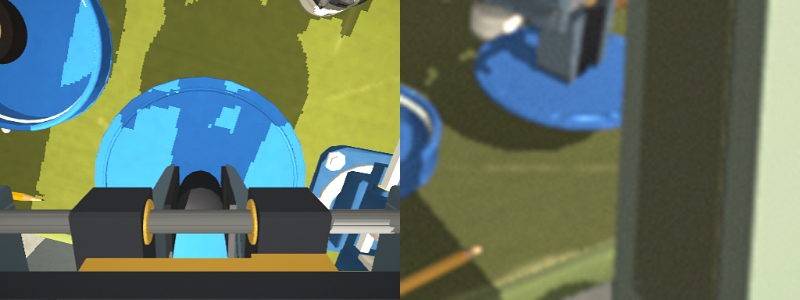

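The lid is held level, about 55 mm up. Carrying it over the tub.

```bash
python3 -m creep '[[1,13.1,-18.2,0,0,0,0],[1,26.2,-36.3,0,0,0,0],[1,26.2,-36.3,0,0,0,0],[1,26.2,-36.3,0,0,0,0],[1,13,-18.2,0,0,0,0]]' && python3 -m creep '[[1,0,0,0,0,0,0],[1,0,0,10,0,0,0],[1,0,0,0,0,0,0],[1,0,0,0,0,0,0]]'
python3 - <<'E'
from h import *
w=grab_frame("wrist");g=grab_frame("scene");print(state()["ee_pos"])
cv2.imwrite("pics/w11.png",np.hstack([cv2.resize(w["frame"][:,:,::-1],(400,300)),cv2.resize(g["frame"][150:240,210:330,::-1],(400,300),interpolation=2)]))
E
```

```text
time_s: 14.0
ee_pos: [484.4, 55.9, 72.1]
ee_rot: [-180.0, 0.1, 16.7]
force: [0.1, -0.6, -1.8]
gripper_width: 29.3
time_s: 14.5
ee_pos: [484.4, 53.3, 63.2]
ee_rot: [180.0, 0.0, 16.5]
force: [0.2, 0.3, -2.2]
gripper_width: 29.1
[484.77003146  53.51504551  63.55591878]
```

View pics/w11.png

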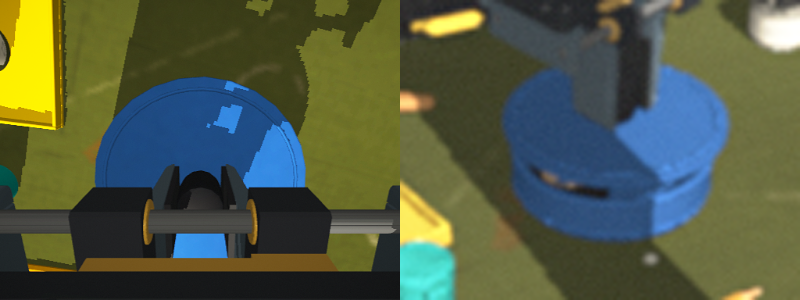

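The lid is centred over the tub with a gap still showing (right panel, about (570,180)). Lowering it to about TCP z 45.5.

```bash
python3 -m creep '[[1,0,0,7,0,0,0],[1,0,0,5,0,0,0],[1,0,0,3,0,0,0],[1,0,0,0,0,0,0],[1,0,0,0,0,0,0]]' && python3 -m creep '[[1,0,0,1.5,0,0,0],[1,0,0,0,0,0,0],[1,0,0,0,0,0,0]]' && python3 -m creep '[[1,0,0,1,0,0,0],[1,0,0,0,0,0,0],[1,0,0,0,0,0,0]]'
```

```text
time_s: 15.22
ee_pos: [484.9, 54.0, 48.5]
ee_rot: [180.0, -0.0, 16.6]
force: [-0.4, 0.4, -2.8]
gripper_width: 29.6
time_s: 15.6
ee_pos: [484.8, 54.0, 47.0]
ee_rot: [180.0, -0.0, 16.5]
force: [-0.1, -0.8, -1.4]
gripper_width: 29.3
time_s: 15.98
ee_pos: [484.7, 54.0, 45.9]
ee_rot: [180.0, 0.0, 16.6]
force: [0.2, 0.5, -1.8]
gripper_width: 29.5
```

```bash
python3 -m creep '[[1,0,0,1,0,0,0],[1,0,0,0,0,0,0],[1,0,0,0,0,0,0]]' && python3 -m creep '[[1,0,0,0.7,0,0,0],[1,0,0,0,0,0,0],[1,0,0,0,0,0,0]]'
```

```text
time_s: 16.35
ee_pos: [484.9, 54.0, 45.6]
ee_rot: [180.0, -0.0, 16.6]
force: [-1.9, 0.1, 6.1]
gripper_width: 29.1
time_s: 16.73
ee_pos: [484.9, 54.0, 45.5]
ee_rot: [180.0, -0.0, 16.6]
force: [-3.3, -0.2, 10.2]
gripper_width: 28.9
```

The lid meets the rim at TCP z 45.5, exactly the predicted seated height. Releasing and backing off.

```bash
python3 -m creep '[[0.8,0,0,-1,0,0,0],[0.4,0,0,0,0,0,0],[0.2,0,0,0,0,0,0],[0.2,0,0,0,0,0,0],[0.2,0,0,0,0,0,0]]' && python3 -m creep '[[0.2,0,0,-20,0,0,0],[0.2,0,0,-40,0,0,0],[0.2,0,0,-50,0,0,0],[0.2,-50,20,-30,0,0,0],[0.2,-30,20,0,0,0,0]]' && python3 -m creep '[[0.2,-20,40,0,0,0,0],[0.2,-20,50,0,0,0,0],[0.2,0,50,0,0,0,0],[0.2,0,0,0,0,0,0],[0.2,0,0,0,0,0,0]]'
python3 - <<'E'
from h import *
w=grab_frame("wrist");g=grab_frame("scene");t=grab_frame("top");print(state()["ee_pos"])
cv2.imwrite("pics/w12.png",np.vstack([np.hstack([cv2.resize(w["frame"][:,:,::-1],(400,300)),cv2.resize(g["frame"][150:240,210:330,::-1],(400,300),interpolation=2)]),np.hstack([cv2.resize(t["frame"][110:260,90:290,::-1],(400,300),interpolation=2),cv2.resize(g["frame"][170:260,140:260,::-1],(400,300),interpolation=2)])]))
for n,f in (("w",w),("t",t)):
    hsv=cv2.cvtColor(f["frame"],cv2.COLOR_RGB2HSV);b=cv2.inRange(hsv,(98,100,40),(125,255,255))
    nn,l,st,c=cv2.connectedComponentsWithStats(b)
    for i in range(1,nn):
        if st[i,4]>1200:
            p=cv2.findContours((l==i).astype('uint8'),cv2.RETR_EXTERNAL,cv2.CHAIN_APPROX_NONE)[0][0]
            P=np.array([onz(f,*q[0],41)[:2] for q in p],np.float32);(cx,cy),r=cv2.minEnclosingCircle(P);print(n,st[i],cx,cy,r)
f=t
im=t["frame"];hsv=cv2.cvtColor(im,cv2.COLOR_RGB2HSV)
E
```

```text
time_s: 17.35
ee_pos: [484.7, 54.0, 45.1]
ee_rot: [180.0, 0.0, 16.6]
force: [0.1, 0.0, -0.6]
gripper_width: 66.4
time_s: 17.98
ee_pos: [419.5, -7.8, 187.5]
ee_rot: [179.9, -0.3, 16.6]
force: [0.6, -0.3, -0.2]
gripper_width: 72.9
time_s: 18.6
ee_pos: [420.5, -152.3, 184.9]
ee_rot: [-179.9, 0.0, 16.5]
force: [-0.4, 0.7, 0.5]
gripper_width: 72.6
[ 420.63344734 -151.5939933   185.1677232 ]
w [    0     0   145   135 15519] 478.5053405761719 46.64860153198242 76.95496368408203
w [ 319  143  137   87 7087] 441.6416931152344 -279.0943603515625 73.08854675292969
t [ 221  167   63   64 3089] 483.71112060546875 52.31026077270508 77.9844970703125
```

View pics/w12.png

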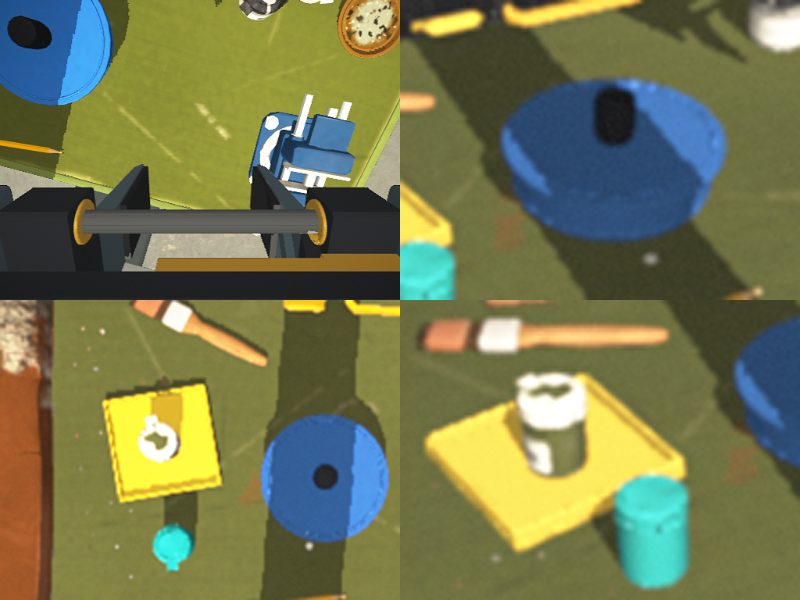

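The lid lies flat with no gap. In the top view it fits a circle at (483.7, 52.3) of radius 78 mm, against the tub at about (485, 54). The pot stands in the middle of the tray, its cap at (158,440) in the lower-left panel, and the arm is clear.

```bash
python3 -c "
from workcell import job_done;print(job_done())"
```

```text
the job is handed in; nothing more can be done
None
```

The olive-smeared pot is standing in the yellow tray, the blue lid is seated on the tub, and I handed the job in at about 19 s of robot time. I gripped the pot by its cap and set it down under light contact. I then took the lid by its knob and lowered it until it met the rim.

**Last checks:**
- **Lid:** its centre is within about 2 mm of the tub's. It met the rim at the predicted seated height, 27 mm up. It looks flat with no gap, but I did not measure the tilt.
- **Pot:** it stands upright near the tray's centre and was released while touching the floor. I judged its final position and lean by eye from the pictures.
- **Arm:** it was clear of everything at the end, and the highest contact force I read was about 11 N.

**What disagreed:**
- **Pot's direction:** the tab showed the pot's y axis pointing roughly across the tub's wall, not along it as the task text says. I followed the tab and gripped above the rim, so it made no difference.
- **Lean while carried:** the pot seemed to lean a few degrees in the gripper and looked level once set down.
- **Wrist-camera lid fit:** in the last wrist view the lid was cut off by the picture's edge, so its fit was about 9 mm off. I used the top view instead.

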